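# Hang the sample basket on the spring balance

## Task

Hang the wire sample basket by the raised middle of its handle on the hook of the hanging spring balance, so that it can be weighed: it must end up hanging free, level and still. Keep the basket upright on the way, let the hook take the weight gradually before you let go, because the balance must not be jerked or left to spring up or down, and leave everything else on the bench where it is.

Things in the scene. Friction and masses are not known exactly. Their poses are not given: they have to be found in the camera images.
- basket: Open stainless wire basket, 130 mm long (its x), 84 mm wide (its y), rim 60 mm high, with eight capped pots fixed in it; 0.15 to 0.54 kg, not told. Origin at the centre of its underside, z up; centre of mass on the middle axis, about 26 mm up. A stiff bar handle rises at the middle of both short ends and crosses above the basket along x. Its x points up to 0.45 rad either way from the world's x.
- bail_crest (a point): Middle of the raised crest of the basket's handle, on the bar's axis, 149 mm above the underside; axes as the basket's. The handle is a round steel bar 9 mm thick. The crest is flat over 16 mm along x; on both sides the bar slopes down and is straight and level from 20 to 57 mm from the middle, its axis there 9 mm lower than the crest.
- stand: Fixed support stand carrying a hanging dial balance. Origin on the bench straight below the hook; z up; x points away from the robot to the stand's upright and is up to 0.25 rad off the world's x. Base plate 14 mm thick, x -60 to 155 mm, y +-60 mm; upright rod 13 mm thick at x = 130 mm, 614 mm high; from it a bar runs along x 560 mm up to hold the balance.
- dial (a point): Centre of the balance's round drum, 449 mm above the bench straight above the hook; axes as the stand's. Drum axis along y, diameter 132 mm, 46 mm thick, a dial on each face; below it a stem guide 18 mm thick ends 370 mm above the bench. A gripper pointing straight down does not fit under the drum: hold the handle leaning, the hand coming from the stand's -x side.
- hook_seat (a point): Where the axis of the 9 mm bar rests in the J-hook (6 mm wire); 262 mm above the bench unloaded, moves down with the hook; axes as the stand's. The hook lies in the y-z plane and opens to -y. Its bent-up tip ends 22 mm to -y and 21 mm above the seat. Its back is at y = 13 mm and bends in to the stem (y = 0) 50 to 70 mm above the seat. The bar must lie along x and pass over the tip from -y.
- hook (a joint): How far the hook is pulled down, m: 0 unloaded, stop at 0.09. It slides straight down on a damped spring that yields from about 0.25 N and then gives 12.5 mm per newton (80 N/m). The basket pulls it down 15 to 63 mm, by its weight. The hook moving faster than 0.10 m/s, up or down, counts as a jerk.
- beaker: Glass beaker, 68 mm wide, 92 mm high; origin at the centre of its underside. Bystander.
- jar: Brown jar with white cap, 56 mm wide, 75 mm high; origin at the centre of its underside. Bystander.
- reagent_bottle: Black bottle, 90 mm wide, 165 mm high; origin at the centre of its underside. Bystander.
- flask: Conical glass flask, 84 mm wide, 120 mm high; origin at the centre of its underside. Bystander.
- dish_stack: Stack of three clear round dishes, one body, 90 mm wide, 49 mm high; origin at the centre of its underside. Bystander.
- tube_rack: White tube rack, 200 mm (its x) x 70 mm, 92 mm high with its tubes; origin at the centre of its underside. Bystander.
- wash_bottle: White bottle, 66 mm wide, 150 mm high; origin at the centre of its underside. Bystander.
Mind the look-alikes: they are no part of the job. Leave any red look-alike of the basket alone.

How it is judged:
On the way, in this order (a step that is already met when the one before it is completed fails the run):
1. the basket is lifted clear of the bench (height (world z) of basket above 0.06 m), for 0.2 s.
2. the crest of the handle lies in the hook and the hook is pulled down by at least 10 mm (distance between bail_crest and hook_seat below 0.015 m and value of joint hook above 0.01 m), for 0.1 s.
At the end, for the whole second after the job is handed in: The basket hangs from the balance's hook by the crest of its handle (crest within 15 mm of the hook's seat), the hook is pulled down by 10 to 75 mm, the basket is level within 0.2 rad and at rest (under 0.04 m/s and 0.4 rad/s), released (all of step 2 and value of joint hook below 0.075 m and angle between basket's own z axis and vertical below 0.2 rad and linear speed of basket below 0.04 m/s and angular speed of basket below 0.4 rad/s); the robot touches nothing.
It fails at once if the balance is jerked: its hook moves up or down faster than 0.10 m/s (velocity of joint hook above 0.1 m/s or velocity of joint hook below -0.1 m/s).
It fails at once if the basket is tipped by more than 0.5 rad (angle between basket's own z axis and vertical above 0.5 rad).
It fails at once if a bystander is moved by more than 20 mm (distance of any of beaker, jar, reagent_bottle, flask, dish_stack, tube_rack, wash_bottle from where it was at the start of the episode above 0.02 m).
It also fails if it takes over 67 s, if anything falls off the work surface, if the arm or the gripper's body presses on something with over 40 N, if the wrist force passes 120 N, or if a joint passes its speed limit or range.

## Robot

A 6-joint arm with a two-finger parallel gripper is mounted at the origin on the work surface. World frame = base frame: x ahead of the robot, y to its left, z up, the work surface at z = 0. Lengths are in m, angles in rad, forces in N, time in s.
With the tool pointing down it reaches from about 0.275 to 0.725 m from the base axis. Payload 5.6 kg.
Tool frame: the origin (TCP) lies between the finger pads; the fingertips stand 17 mm ahead of it and the grasp point (between the pads) lies 2 mm behind it; z points along the fingers, y is the line along which they close (so a half turn about z gives the same grasp; the last joint's range is limited). The gripper opens to 85 mm and grips with 20 to 120 N. Pads are 22 mm wide; open, the fingers measure 114 mm over their backs; the gripper's body (76 mm by 85 mm) begins 54 mm behind the grasp point. The pads swing forward as they close: fully open they stand 13 mm farther back than shut.
Start: joints at [1.595, 0.255, 0.108, 0, -1.424, -0.285], TCP at [0.142, 0.531, 0.248] pointing down, gripper open.
Joint ranges: [-2.95, 2.95], [-1.21, 1.97], [-1.09, 1.5], [-2.87, 1.71], [-2.94, -0.07], [-3.05, 3.05]. Speed limits (rad/s): [2.57, 2.57, 3.14, 3.14, 3.14, 3.14].

## Interface

Orientations are given as a unit quaternion [x, y, z, w].
In Python, from bench import ctrl gives the robot as it stands.
- The arm moves only by the shell command python3 -m jog 'ROWS' [FORCE]. ROWS is JSON, a list of rows, each a list of 3 entries, a list of its own where there are three numbers: the closure, from 0 (fully open) to 1 (shut), then the shift along the tool's x, y, z in mm, then the turn about the tool's z in degrees. In form: [[gripper, [tx, ty, tz], yaw], ...]. A call has exactly 10 rows; each row is the pose to reach, as a shift and turn from the pose commanded when the call began, along the tool's axes at that moment; what a row does not reach only later rows make up. A row lasts 1/12 s, in which the tool goes at most 41.7 mm and 7.16 degrees, less where a joint would pass 70% of its speed; a pose out of reach is approached as far as the arm can. A call with a gripper value outside its range is refused whole. The fingers move at their own pace and stop on an object; FORCE is the grip in N (left out, the last holds). Time passes only in rows, so rows that repeat a pose let the fingers close, or fill a call up. It gives the time, the measured TCP pose, the force, the opening and the grip force at its end, in the units of the state.
- ctrl.state(): the state, without advancing time (a new reading comes with each control period).
- ctrl.read_camera(name): name is "scene" or "side" or "wrist"; returns the picture (480x640x3 uint8, blue, green, red); there is no depth.
- ctrl.calibration(name): a dict with "fx", "fy", "cx", "cy" (pixels), "world_from_camera" (4x4, takes a point from camera to world coordinates); the wrist camera has in their place "hand_eye" (4x4, takes a point from camera to tool coordinates, whose origin is the TCP and whose axes are the flange's). Camera axes: x right, y down, z forward; pixel columns grow to the right and rows downward; lengths in m; the calibration is good to about 2 mm. The wrist camera is an equidistant fisheye: a pixel r from the principal point sees the ray r / f radians off the axis. A picture is of the moment at which its call begins: read the wrist's pose just before it. calibration takes no time and is no camera call.
- ctrl.sign_off(): hands the job in; it is judged then, once.
Trained networks look in the newest picture that a camera, given by its name, has taken for a name from the list of things; names that differ only in an ending like _2 or _b are one class to them, and where a whole thing is asked for, a point or a joint stands for the part that bears it (a point fixed in the world has none). Each returns a list of dicts, best first, with "conf" (0 to 1); they miss things now and then, are a little off and sometimes report something else, mostly with a low value. They report only what shows in the picture. A call takes as long as a camera call. They do not tell look-alikes from the thing itself.
- ctrl.find_in(camera, query): "extent" ([left, top, right, bottom] in pixels, round what is visible of it).
- ctrl.masks_of(camera, query): "pixels" (480x640 bool, what is visible of it) and "extent" ([left, top, right, bottom] in pixels, round what is visible of it).
The state is a dict: "clock": time; "qpos": joint angles; "qd": joint speeds; "joint_torque": joint torques, N m; "tool_pos": TCP position; "orientation": TCP orientation; "wrist_force": force on the tool from outside, world axes, zero at the start; "wrist_torque": the same for the moment, N m; "width": finger opening in m; "grasp_force": force on a finger pad.
Only numpy, scipy, OpenCV 4.12 (cv2) and the standard library are available. Lean on these libraries where they do the work, as an engineer would, in place of code of your own. Each camera call takes 0.05 s, during which the arm holds its last target. There are 200 camera calls.

## Working session

There is one attempt and no reset: what is moved stays moved. The work goes in short steps, Python scripts to look and compute and a shell command to move; the robot and the scene stay as the last step left them, time stands still between calls to the robot, and variables do not carry over. Pictures are saved under pics/ and viewed, at most 10 in all, crops included, and the job is handed in when it is done.

```bash
ls; mkdir -p pics; python3 - <<'E'
from bench import ctrl
import cv2,numpy as np
s=ctrl.state();print({k:np.round(v,3).tolist() for k,v in s.items()})
for c in("scene","side"):
    im=ctrl.read_camera(c);cv2.imwrite(f"pics/{c}0.png",im)
    k=ctrl.calibration(c);print(c,k["fx"],k["fy"],k["cx"],k["cy"],np.round(k["world_from_camera"],4).tolist())
    for q in("basket","bail_crest","stand","dial","hook_seat"):
        print(q,[(round(d["conf"],2),np.round(d["extent"]).tolist()) for d in ctrl.find_in(c,q)])
print(np.round(ctrl.calibration("wrist")["hand_eye"],4).tolist())
E
```

```text
pics
{'clock': 0.0, 'qpos': [1.595, 0.256, 0.107, -0.0, -1.424, -0.285], 'qd': [0.003, 0.001, 0.003, -0.0, 0.0, -0.003], 'joint_torque': [0.0, -38.663, 23.795, 5.365, -0.006, -0.0], 'tool_pos': [0.142, 0.531, 0.247], 'orientation': [0.992, -0.13, -0.0, 0.001], 'wrist_force': [-0.452, 0.042, -0.631], 'wrist_torque': [-0.013, -0.009, -0.02], 'grasp_force': 0.0, 'width': 0.085}
scene 543.5508061703612 543.5508061703612 327.30599084800457 238.4632707777241 [[-0.5138, 0.7393, -0.4353, 1.1314], [0.8579, 0.4366, -0.271, 0.4168], [-0.0103, -0.5127, -0.8585, 1.612], [0.0, 0.0, 0.0, 1.0]]
basket [(0.85, [443.0, 246.0, 488.0, 293.0]), (0.63, [324.0, 309.0, 358.0, 362.0])]
bail_crest [(0.84, [329.0, 307.0, 356.0, 363.0]), (0.68, [439.0, 243.0, 490.0, 293.0])]
stand [(0.96, [209.0, 185.0, 296.0, 335.0])]
dial [(0.83, [211.0, 180.0, 298.0, 337.0])]
hook_seat [(0.45, [268.0, 240.0, 270.0, 246.0])]
side 543.2388186446616 543.2388186446616 312.48244926535864 237.34520623035317 [[0.9379, -0.2203, 0.2678, 0.0828], [-0.3467, -0.6119, 0.7109, -0.9405], [0.0073, -0.7596, -0.6503, 1.1272], [0.0, 0.0, 0.0, 1.0]]
basket [(0.82, [181.0, 202.0, 217.0, 263.0]), (0.74, [384.0, 244.0, 388.0, 268.0]), (0.68, [329.0, 222.0, 372.0, 281.0]), (0.5, [296.0, 277.0, 317.0, 321.0]), (0.19, [379.0, 264.0, 402.0, 294.0])]
bail_crest [(0.97, [322.0, 219.0, 374.0, 279.0])]
stand [(0.8, [342.0, 114.0, 468.0, 364.0])]
dial [(0.7, [342.0, 111.0, 469.0, 362.0])]
hook_seat [(0.57, [385.0, 235.0, 392.0, 273.0])]
[[0.0012, -0.9499, -0.3124, 0.0796], [1.0, 0.0011, 0.0006, 0.0013], [-0.0003, -0.3124, 0.9499, -0.1253], [0.0, 0.0, 0.0, 1.0]]
```

View pics/scene0.png

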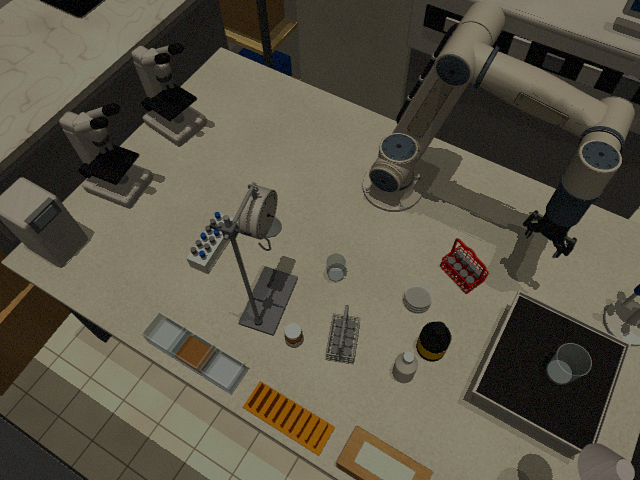

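View pics/side0.png

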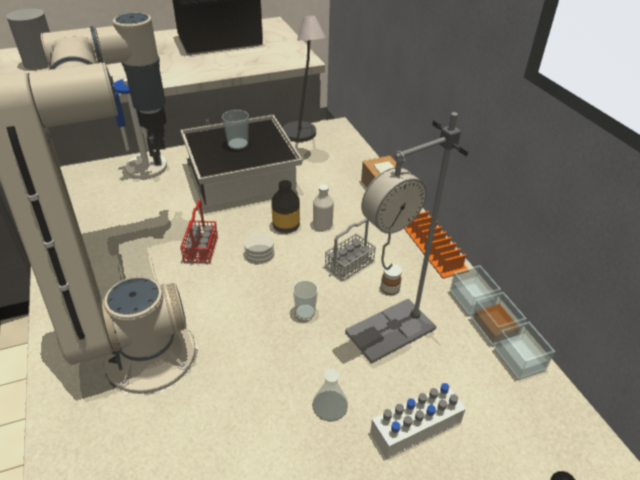

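Candidates for the basket: the grey one at scene (343,335) / side (350,250), and the red one at scene (465,268) / side (199,240). The grey stainless one fits, since red is the look-alike. The stand's dial is at scene (260,212) / side (393,202), with the hook at scene (267,243) / side (388,255). Next I'll view one enlarged crop of both.

```bash
python3 - <<'E'
import cv2,numpy as np
a=cv2.imread("pics/scene0.png");b=cv2.imread("pics/side0.png")
def crop(im,x,y,w,h,W,H): return cv2.resize(im[y:y+h,x:x+w],(W,H),interpolation=cv2.INTER_CUBIC)
# basket scene: 320..370,300..370 ; side 320..400(80) 215..285(70)
L=crop(a,320,300,50,70,400,560)   #8x
R=crop(b,320,215,50,70,400,560)
cv2.imwrite("pics/c1.png",np.hstack([L,R]))
L=crop(a,205,180,100,150,400,600)   #4x
R=crop(b,345,170,80,120,400,600) #5x
cv2.imwrite("pics/c2.png",np.hstack([L,R]))
E
```

```text
(no output)
```

View pics/c1.png

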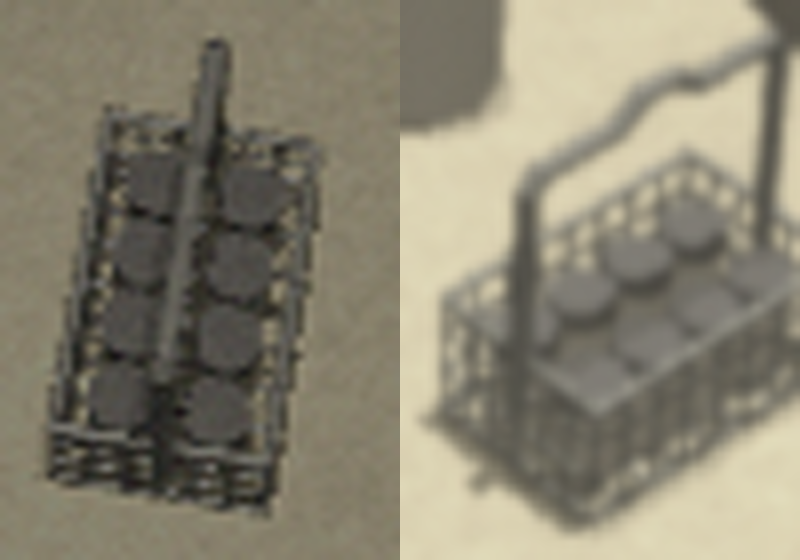

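View pics/c2.png

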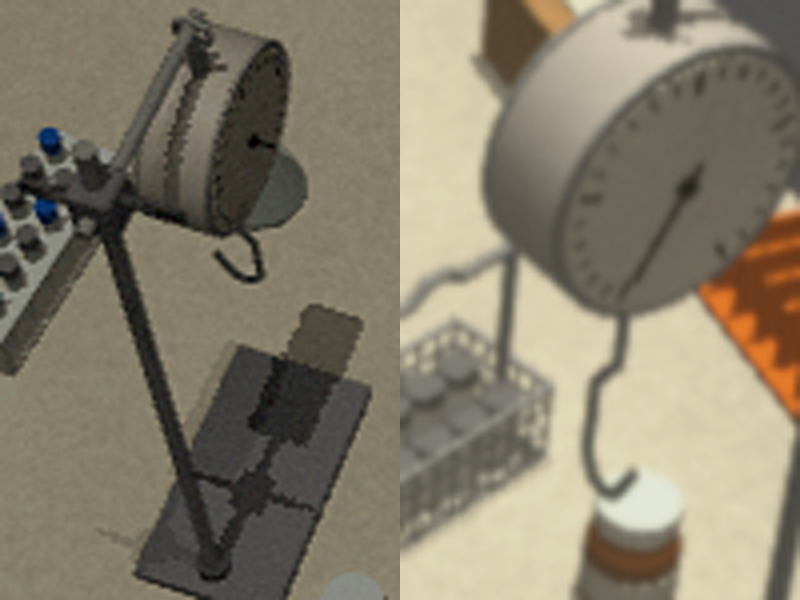

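The grey basket is confirmed, with its bar running from scene (347,306) to (341,347) and in side from (336,239) to (367,221). The hook's bend is at scene (269,250) / side (386.6,268), its tip at scene (259,243) / side (391.6,264.6). Next I'll fit the poses.

```bash
cat > h.py <<'E'
from bench import ctrl
import numpy as np,cv2
from scipy.optimize import least_squares
from scipy.spatial.transform import Rotation as Ro
K={c:ctrl.calibration(c) for c in("scene","side")}
def proj(c,P):
    k=K[c];T=np.linalg.inv(np.array(k["world_from_camera"]));p=np.atleast_2d(P)@T[:3,:3].T+T[:3,3]
    return np.c_[k["fx"]*p[:,0]/p[:,2]+k["cx"],k["fy"]*p[:,1]/p[:,2]+k["cy"]]
def plane(c,uv,z):
    k=K[c];T=np.array(k["world_from_camera"]);d=T[:3,:3]@[(uv[0]-k["cx"])/k["fx"],(uv[1]-k["cy"])/k["fy"],1]
    return T[:3,3]+d*(z-T[2,3])/d[2]
def place(p,M):
    M=np.atleast_2d(M);c,s=np.cos(p[2]),np.sin(p[2])
    return np.c_[p[0]+c*M[:,0]-s*M[:,1],p[1]+s*M[:,0]+c*M[:,1],M[:,2]]
def fit(obs,p0):
    f=lambda p:np.concatenate([(proj(c,place(p,np.array(m)/1000))[0]-uv) for c,m,uv in obs])
    r=least_squares(f,p0,loss="soft_l1");return r.x,r.fun.reshape(-1,2)
E
python3 - <<'E'
from h import *
B=[("scene",(-61,0,140),(346.9,306)),("scene",(61,0,140),(340.8,346.5)),("side",(-61,0,140),(336.3,239)),("side",(61,0,140),(366.8,220.8)),("side",(0,0,149),(354,225.3)),
("scene",(-65,42,60),(359.5,319)),("scene",(-65,-42,60),(333.8,314.5)),("side",(-65,42,60),(325.8,252)),("side",(-65,-42,60),(344.8,266)),("side",(65,42,60),(355.8,234.5))]
S=[("scene",(-60,-60,14),(264.5,266.2)),("scene",(-60,60,14),(297.5,277)),("scene",(155,-60,14),(238.8,323.7)),("scene",(130,0,14),(258.2,322)),
("side",(-60,60,14),(346,332)),("side",(-60,-60,14),(375,355)),("side",(155,60,14),(402,302)),("side",(155,-60,14),(436,323)),
("scene",(0,23,449),(268.7,215)),("side",(0,-23,449),(402.4,207.4)),("scene",(0,-22,283),(259.2,243)),("side",(0,-22,283),(391.6,264.6)),("side",(0,0,254.5),(386.6,268.2)),("scene",(0,0,254.5),(268.5,249.5))]
b0=plane("scene",(344,327),.14)
for n,o,p0 in(("basket",B,[b0[0],b0[1],0]),("stand",S,[*plane("scene",(285,295),0)[:2],0])):
    p,r=fit(o,p0);print(n,np.round(p,4));print(np.round(r,1).tolist())
for q,h in dict(beaker=92,jar=75,reagent_bottle=165,flask=120,dish_stack=49,tube_rack=92,wash_bottle=150).items():
    for c in K:
        for d in ctrl.find_in(c,q)[:1]:
            e=d["extent"];print(q,c,round(d["conf"],2),np.round(plane(c,((e[0]+e[2])/2,(e[1]+e[3])/2),h/2000)[:2],3))
E
```

```text
basket [0.6117 0.1412 0.374 ]
[[-0.6, 0.1], [-0.8, -1.1], [0.5, -2.5], [0.3, -2.2], [-1.5, -0.4], [0.1, -1.5], [-1.3, -1.1], [-0.8, -1.2], [0.2, -0.4], [0.4, -2.5]]
stand [ 0.565  -0.1441  0.2384]
[[-1.2, -0.3], [-0.1, -1.7], [0.2, 0.2], [1.5, 0.0], [-1.4, -3.2], [-1.7, 5.0], [4.3, -6.2], [0.3, 0.2], [-2.3, -0.6], [-0.8, -2.0], [-1.4, -0.2], [1.3, -1.0], [-1.1, -1.1], [-2.4, 0.2]]
beaker scene 0.95 [0.424 0.007]
beaker side 0.56 [0.424 0.018]
jar scene 0.81 [0.682 0.013]
jar side 0.66 [ 0.678 -0.001]
reagent_bottle scene 0.76 [0.498 0.384]
reagent_bottle side 0.94 [0.489 0.373]
flask scene 0.61 [ 0.467 -0.238]
flask side 0.74 [ 0.369 -0.302]
dish_stack scene 0.78 [0.37  0.278]
dish_stack side 0.97 [0.364 0.268]
tube_rack scene 0.79 [ 0.56  -0.407]
tube_rack side 0.82 [ 0.53  -0.418]
wash_bottle scene 0.65 [0.606 0.345]
wash_bottle side 0.75 [0.595 0.334]
```

```bash
python3 -m jog '[[0,[0,0,-40],7],[0,[0,0,-80],14],[0,[0,0,-120],21],[0,[0,0,-160],28],[0,[20,0,-190],35],[0,[60,10,-200],42],[0,[100,20,-200],49],[0,[140,30,-200],56],[0,[180,40,-200],63],[0,[220,50,-200],70]]' 60; python3 -c "
from h import *
s=ctrl.state();print(np.round(s['qpos'],3),s['tool_pos']);print(Ro.from_quat(s['orientation']).as_matrix().round(3))"
```

```text
clock: 2.13
tool_pos: [0.3429, 0.4251, 0.4486]
orientation: [0.736, -0.677, -0.0, -0.0]
wrist_force: [-0.2, 1.2, -0.5]
width: 0.0854
grasp_force: 0.0
[ 1.179  0.294  0.67   0.    -1.946 -1.096] [0.34285327 0.42511139 0.44859472]
[[ 0.083 -0.997  0.   ]
 [-0.997 -0.083  0.001]
 [-0.001 -0.    -1.   ]]
```

```bash
python3 -m jog '[[0,[23,-34,0],7],[0,[46,-68,0],14],[0,[69,-102,0],21],[0,[92,-136,0],28],[0,[115,-170,0],35],[0,[138,-204,0],42],[0,[161,-238,0],49],[0,[184,-272,0],56],[0,[207,-306,0],63],[0,[230,-340,0],70]]' ; python3 -c "
from h import *
s=ctrl.state();print(np.round(s['qpos'],3),s['tool_pos']);print(Ro.from_quat(s['orientation']).as_matrix().round(3))"
```

```text
clock: 2.97
tool_pos: [0.665, 0.2275, 0.4198]
orientation: [-0.229, 0.973, -0.001, 0.003]
wrist_force: [0.7, 0.8, -2.5]
width: 0.0855
grasp_force: 0.0
[ 0.553  0.804  1.493  0.006 -2.255 -1.657] [0.66503404 0.22747614 0.41979285]
[[-0.895 -0.447  0.006]
 [-0.447  0.895 -0.002]
 [-0.005 -0.004 -1.   ]]
```

```bash
python3 -m jog '[[0,[-20,0,-20],0],[0,[-40,0,-40],0],[0,[-60,0,-60],0],[0,[-80,0,-80],0],[0,[-100,0,-100],0],[0,[-120,0,-120],0],[0,[-140,0,-140],0],[0,[-150,0,-150],0],[0,[-150,0,-150],0],[0,[-150,0,-150],0]]' ; python3 -c "
from h import *
s=ctrl.state();print(np.round(s['qpos'],3),s['tool_pos']);print(Ro.from_quat(s['orientation']).as_matrix().round(3))"
```

```text
clock: 3.8
tool_pos: [0.657, 0.2423, 0.441]
orientation: [-0.232, 0.972, 0.002, 0.026]
wrist_force: [0.3, 0.2, 0.6]
width: 0.0858
grasp_force: 0.0
[ 0.583  0.778  1.499  0.017 -2.242 -1.673] [0.65699066 0.24228855 0.44098931]
[[-0.891 -0.452  0.049]
 [-0.452  0.892  0.016]
 [-0.051 -0.008 -0.999]]
```

```bash
python3 -m jog '[[0,[-40,0,-10],0],[0,[-80,0,-20],0],[0,[-120,0,-30],0],[0,[-160,0,-40],0],[0,[-200,0,-50],0],[0,[-240,0,-60],0],[0,[-280,0,-70],0],[0,[-320,0,-80],0],[0,[-360,0,-90],0],[0,[-400,0,-100],0]]' ; python3 -c "
from h import *
s=ctrl.state();print(np.round(s['qpos'],3),s['tool_pos']);print(Ro.from_quat(s['orientation']).as_matrix().round(3))"
```

```text
clock: 4.63
tool_pos: [0.7108, 0.2865, 0.3775]
orientation: [-0.232, 0.972, 0.004, 0.042]
wrist_force: [0.2, -0.1, -0.5]
width: 0.0856
grasp_force: 0.0
[ 0.596  0.872  1.499  0.026 -2.116 -1.684] [0.71079533 0.286511   0.37749968]
[[-0.889 -0.451  0.08 ]
 [-0.451  0.892  0.027]
 [-0.083 -0.012 -0.996]]
```

```bash
python3 -m jog '[[0,[40,0,-20],0],[0,[80,0,-40],0],[0,[120,0,-60],0],[0,[150,0,-60],0],[0,[150,0,-60],0],[0,[150,0,-60],0],[0,[150,0,-60],0],[0,[150,0,-60],0],[0,[150,0,-60],0],[0,[150,0,-60],0]]' ; python3 -c "
from h import *
s=ctrl.state();print(np.round(s['qpos'],3),s['tool_pos']);print(Ro.from_quat(s['orientation']).as_matrix().round(3))"
```

```text
clock: 5.47
tool_pos: [0.5733, 0.2177, 0.4237]
orientation: [-0.232, 0.972, 0.004, 0.041]
wrist_force: [-0.4, 1.0, 0.1]
width: 0.0854
grasp_force: 0.0
[ 0.632  0.366  0.695  0.026 -1.821 -1.726] [0.57330168 0.21773771 0.42367549]
[[-0.889 -0.451  0.078]
 [-0.451  0.892  0.026]
 [-0.081 -0.012 -0.997]]
```

```bash
python3 -m jog '[[0,[-33,-5,-22],0],[0,[-66,-10,-44],0],[0,[-99,-15,-66],0],[0,[-132,-20,-88],0],[0,[-165,-25,-110],0],[0,[-198,-30,-132],0],[0,[-231,-35,-154],0],[0,[-264,-40,-176],0],[0,[-297,-45,-198],0],[0,[-330,-50,-220],0]]' ; python3 -c "
from h import *
s=ctrl.state();print(np.round(s['qpos'],3),s['tool_pos']);print(Ro.from_quat(s['orientation']).as_matrix().round(3))"
```

```text
clock: 6.3
tool_pos: [0.656, 0.2403, 0.4689]
orientation: [-0.232, 0.971, 0.006, 0.059]
wrist_force: [-0.3, -0.2, 0.7]
width: 0.0853
grasp_force: 0.0
[ 0.589  0.742  1.5    0.037 -2.213 -1.667] [0.65597741 0.2402682  0.46887588]
[[-0.886 -0.451  0.112]
 [-0.449  0.892  0.039]
 [-0.118 -0.016 -0.993]]
```

```bash
python3 -m jog '[[0,[-30,-5,25],0],[0,[-60,-10,50],0],[0,[-90,-15,80],0],[0,[-115,-20,110],0],[0,[-140,-20,145],0],[0,[-160,-25,180],0],[0,[-200,-30,175],0],[0,[-240,-35,165],0],[0,[-280,-40,155],0],[0,[-320,-45,145],0]]' ; python3 -c "
from h import *
s=ctrl.state();print(np.round(s['qpos'],3),s['tool_pos']);print(Ro.from_quat(s['orientation']).as_matrix().round(3))"
python3 -m jog '[[0,[-39,-5,0],0],[0,[-78,-10,0],0],[0,[-117,-15,0],0],[0,[-156,-20,0],0],[0,[-195,-25,0],0],[0,[-234,-30,0],0],[0,[-273,-35,0],0],[0,[-312,-40,0],0],[0,[-350,-45,0],0],[0,[-390,-50,0],0]]' ; python3 -c "
from h import *
s=ctrl.state();print(np.round(s['qpos'],3),s['tool_pos']);print(Ro.from_quat(s['orientation']).as_matrix().round(3))"
```

```text
clock: 7.13
tool_pos: [0.809, 0.2897, 0.2793]
orientation: [-0.231, 0.97, 0.007, 0.077]
wrist_force: [-0.4, 0.7, 0.5]
width: 0.0856
grasp_force: 0.0
[ 0.538  1.008  1.5    0.034 -1.911 -1.626] [0.80897416 0.28970557 0.27925143]
[[-0.881 -0.45   0.146]
 [-0.448  0.893  0.049]
 [-0.153 -0.022 -0.988]]
clock: 7.97
tool_pos: [0.8523, 0.3049, 0.2181]
orientation: [-0.231, 0.968, 0.009, 0.095]
wrist_force: [0.1, -0.1, -0.0]
width: 0.0853
grasp_force: 0.0
[ 0.53   1.086  1.499  0.039 -1.796 -1.619] [0.85232292 0.30492463 0.21810173]
[[-0.875 -0.449  0.18 ]
 [-0.446  0.893  0.061]
 [-0.188 -0.027 -0.982]]
```

```bash
for i in 1 2 3 4; do python3 -m jog '[[0,[-36,-5,-14],0],[0,[-72,-10,-28],0],[0,[-108,-15,-42],0],[0,[-144,-20,-56],0],[0,[-180,-25,-70],0],[0,[-216,-30,-84],0],[0,[-252,-35,-98],0],[0,[-288,-40,-112],0],[0,[-324,-45,-126],0],[0,[-360,-50,-140],0]]' | grep -E "pos|orient"; done; python3 -c "
from h import *
s=ctrl.state();print(np.round(s['qpos'],3),s['tool_pos'],s['clock']);print(Ro.from_quat(s['orientation']).as_matrix().round(3))"
```

```text
tool_pos: [0.8554, 0.3039, 0.2418]
orientation: [-0.231, 0.966, 0.01, 0.114]
tool_pos: [0.8569, 0.3028, 0.2675]
orientation: [-0.23, 0.964, 0.012, 0.133]
tool_pos: [0.8565, 0.3014, 0.2953]
orientation: [-0.23, 0.961, 0.014, 0.152]
tool_pos: [0.8544, 0.2998, 0.3246]
orientation: [-0.229, 0.958, 0.015, 0.171]
[ 0.536  0.977  1.499  0.073 -1.754 -1.613] [0.85437485 0.29981205 0.32455134] 11.3
[[-0.837 -0.444  0.321]
 [-0.433  0.895  0.107]
 [-0.335 -0.049 -0.941]]
```

```bash
for i in 1 2 3 4 5; do python3 -m jog '[[0,[-38,-5,0],0],[0,[-76,-10,0],0],[0,[-114,-15,0],0],[0,[-152,-20,0],0],[0,[-190,-25,0],0],[0,[-228,-30,0],0],[0,[-266,-35,0],0],[0,[-304,-40,0],0],[0,[-342,-45,0],0],[0,[-380,-50,0],0]]' | grep -E "pos|orient"; done; python3 -c "
from h import *
s=ctrl.state();print(np.round(s['qpos'],3),s['tool_pos'],s['clock']);R=Ro.from_quat(s['orientation']).as_matrix();print(R.round(3))
u=np.array([np.cos(.374),np.sin(.374),0]);G=np.array([.6117,.1412,0])-.047*u+[0,0,.140]
# desired tool: y perp to u & horizontal as near as yaw allows
for a in np.arange(0,16,3):
    Q=R@Ro.from_euler('z',-a,degrees=True).as_matrix();print(a,Q[:,1].round(3),np.round(np.arctan2(-Q[1,0],-Q[0,0]),3))
print(G, R.T@(G-s['tool_pos']))"
```

```text
tool_pos: [0.8861, 0.3113, 0.2949]
orientation: [-0.228, 0.955, 0.017, 0.191]
tool_pos: [0.9094, 0.3198, 0.2785]
orientation: [-0.227, 0.951, 0.018, 0.21]
tool_pos: [0.9268, 0.3262, 0.273]
orientation: [-0.226, 0.947, 0.02, 0.23]
tool_pos: [0.9396, 0.3311, 0.2766]
orientation: [-0.225, 0.942, 0.022, 0.249]
tool_pos: [0.9488, 0.3346, 0.2876]
orientation: [-0.224, 0.937, 0.023, 0.268]
[ 0.53   1.067  1.499  0.108 -1.468 -1.613] [0.94878406 0.33456996 0.28756696] 15.4667
[[-0.756 -0.431  0.492]
 [-0.406  0.899  0.163]
 [-0.513 -0.076 -0.855]]
0 [-0.431  0.899 -0.076] 0.493
3 [-0.47   0.876 -0.103] 0.554
6 [-0.508  0.852 -0.129] 0.614
9 [-0.544  0.824 -0.155] 0.673
12 [-0.579  0.795 -0.181] 0.732
15 [-0.612  0.763 -0.206] 0.79
[0.56794895 0.12402893 0.14      ] [ 0.44926198 -0.01373463 -0.09546701]
```

```bash
python3 -m jog '[[0,[35,-1,-18],1],[0,[70,-2,-36],2],[0,[105,-4,-54],3],[0,[140,-5,-72],4],[0,[175,-6,-90],4],[0,[210,-7,-108],4],[0,[245,-9,-126],4],[0,[280,-10,-144],4],[0,[315,-11,-162],4],[0,[350,-12,-180],4]]' | grep -E "pos|orient|force"; python3 - <<'E'
from h import *
s=ctrl.state();R=Ro.from_quat(s['orientation']).as_matrix();print(R.round(3),s['tool_pos'])
cv2.imwrite("pics/w1.png",ctrl.read_camera("wrist"))
k=ctrl.calibration("wrist");print({a:k[a] for a in k if a!="world_from_camera"})
u=np.array([np.cos(.374),np.sin(.374),0]);G=np.array([.6117,.1412,0])-.047*u+[0,0,.140]
print(R.T@(G-.11*R[:,2]-s['tool_pos']))
E
```

```text
tool_pos: [0.6661, 0.1861, 0.2682]
orientation: [-0.191, 0.944, 0.033, 0.267]
wrist_force: [0.8, 0.3, 1.2]
grasp_force: 0.0
[[-0.784 -0.378  0.492]
 [-0.343  0.925  0.164]
 [-0.517 -0.04  -0.855]] [0.66606997 0.1861194  0.26819405]
{'fx': 371.64829954431775, 'fy': 371.64829954431775, 'cx': 317.40715844107814, 'cy': 239.75812532649636, 'hand_eye': array([[ 7.85043280e-04, -9.50760099e-01, -3.09926793e-01,
         8.08819895e-02],
       [ 9.99998942e-01,  3.66892889e-04,  1.40747860e-03,
        -9.07246107e-04],
       [-1.22446456e-03, -3.09927570e-01,  9.50759382e-01,
        -1.25836610e-01],
       [ 0.00000000e+00,  0.00000000e+00,  0.00000000e+00,
         1.00000000e+00]])}
[ 0.16453245 -0.01524306 -0.0588786 ]
```

View pics/w1.png

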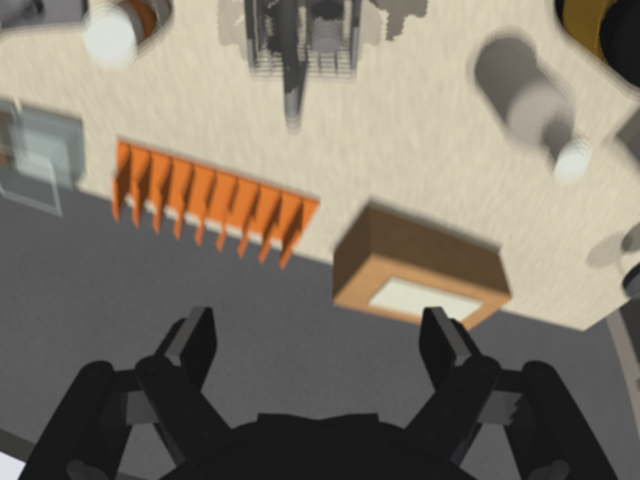

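The wrist view shows the grey basket's handle at about (290,60), ahead of the fingers at (200,340) and (440,340). I'll move behind it and measure.

```bash
python3 -m jog '[[0,[37,-3,-13],0],[0,[74,-6,-26],0],[0,[111,-10,-40],0],[0,[148,-13,-53],0],[0,[165,-15,-59],0],[0,[165,-15,-59],0],[0,[165,-15,-59],0],[0,[165,-15,-59],0],[0,[165,-15,-59],0],[0,[165,-15,-59],0]]' | grep -E "pos|orient|force"; cat >> h.py <<'E'
def wproj(P,s):
    k=ctrl.calibration("wrist");R=Ro.from_quat(s['orientation']).as_matrix();H=np.array(k["hand_eye"])
    t=(np.atleast_2d(P)-s['tool_pos'])@R; c=(t-H[:3,3])@H[:3,:3]
    rh=np.hypot(c[:,0],c[:,1]);th=np.arctan2(rh,c[:,2])
    return np.c_[k["fx"]*th*c[:,0]/rh+k["cx"],k["fy"]*th*c[:,1]/rh+k["cy"]]
E
python3 - <<'E'
from h import *
s=ctrl.state();R=Ro.from_quat(s['orientation']).as_matrix();print(R.round(3),s['tool_pos'])
im=ctrl.read_camera("wrist")
P=place([.6117,.1412,.374],np.array([(-61,0,140),(-20,0,140),(0,0,149),(20,0,140),(61,0,140),(-65,42,60),(-65,-42,60),(65,42,60),(65,-42,60)])/1000)
q=wproj(P,s);print(q.round(1).tolist())
cv2.imwrite("pics/w2.png",im[0:360,80:560].repeat(1,0) if 0 else cv2.resize(im[60:360,120:520],(800,600)))
E
```

```text
tool_pos: [0.5161, 0.1077, 0.234]
orientation: [-0.191, 0.944, 0.033, 0.267]
wrist_force: [-1.5, -0.4, 0.4]
grasp_force: 0.0
[[-0.785 -0.378  0.492]
 [-0.343  0.925  0.163]
 [-0.517 -0.04  -0.855]] [0.51614833 0.10773121 0.23402677]
[[317.5, 228.6], [316.7, 267.0], [315.8, 292.4], [316.0, 296.4], [315.5, 320.4], [374.8, 152.7], [268.5, 148.8], [359.2, 255.5], [278.4, 252.2]]
```

View pics/w2.png

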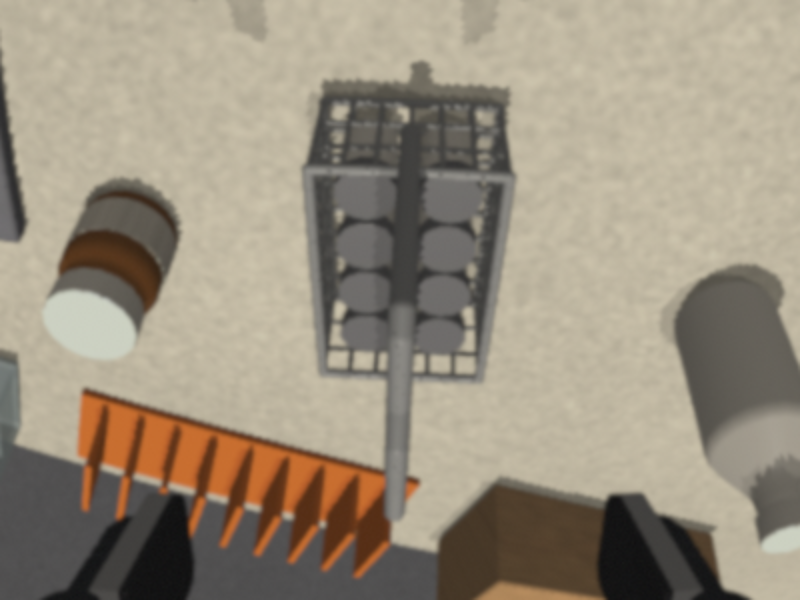

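The wrist view shows the grey handle's near corner at full-image (321,214) and its far end at (318,317), centred between the fingers. I'll refine the pose and work out the descent.

```bash
python3 - <<'E'
from h import *
s=ctrl.state();R=Ro.from_quat(s['orientation']).as_matrix()
M=np.array([(-65,42,60),(-65,-42,60),(65,42,60),(65,-42,60),(-61,0,143),(61,0,143)])/1000
O=np.array([(376.5,148),(274,144),(362,249.5),(281,247.5),(321,214),(318,318)])
f=lambda p:(wproj(place(p,M),s)-O).ravel()
r=least_squares(f,[.6117,.1412,.374],loss="soft_l1");print(r.x,r.fun.round(1))
for p in(r.x,(np.array(r.x)+[.6117,.1412,.374])/2):
    G=place(p,np.array([-.048,0,.140]))[0]; print(G,R.T@(G+.002*R[:,2]-s['tool_pos']), "bar in tool",R.T@np.array([np.cos(p[2]),np.sin(p[2]),0]))
E
```

```text
[0.60353817 0.14043324 0.37649188] [ 2.2 -3.  -3.4 -2.9  0.4  1.5 -0.7  0.4 -0.  10.   0.2  1.6]
[0.55890008 0.12278554 0.14      ] [0.00965186 0.0016021  0.10582421] bar in tool [-0.85578529 -0.01098405  0.51721455]
[0.56295904 0.12322455 0.14      ] [0.00631622 0.00047575 0.10789127] bar in tool [-0.85574693 -0.0122289   0.51725009]
```

```bash
python3 -m jog '[[0,[6,0,20],0],[0,[6,0,40],0],[0,[6,0,60],0],[0,[6,0,80],0],[0,[6,0,95],0],[0,[6,0,108],0],[0,[6,0,108],0],[0,[6,0,108],0],[1,[6,0,108],0],[1,[6,0,108],0]]' 100; python3 -m jog '[[1,[0,0,0],0],[1,[0,0,0],0],[1,[0,0,0],0],[1,[0,0,0],0],[1,[0,0,0],0],[1,[0,0,0],0],[1,[0,0,0],0],[1,[0,0,0],0],[1,[0,0,0],0],[1,[0,0,0],0]]' 100; python3 - <<'E'
from h import *
s=ctrl.state();R=Ro.from_quat(s['orientation']).as_matrix()
print(R.T@[0,0,.1])
E
```

```text
clock: 18.07
tool_pos: [0.5642, 0.1231, 0.1396]
orientation: [-0.191, 0.944, 0.033, 0.268]
wrist_force: [0.5, -0.2, -0.2]
width: 0.064
grasp_force: 0.0
clock: 18.9
tool_pos: [0.5638, 0.1229, 0.1386]
orientation: [-0.191, 0.944, 0.033, 0.267]
wrist_force: [-6.2, 0.3, 5.0]
width: 0.0059
grasp_force: 97.9
[-0.05169136 -0.00402497 -0.08550908]
```

```bash
python3 -m jog '[[1,[-3,0,-5],0],[1,[-8,-1,-13],0],[1,[-16,-1,-26],0],[1,[-26,-2,-43],0],[1,[-36,-3,-60],0],[1,[-47,-4,-78],0],[1,[-58,-4,-96],0],[1,[-69,-5,-114],0],[1,[-78,-6,-129],0],[1,[-83,-6,-137],0]]' 110; python3 - <<'E'
from h import *
s=ctrl.state();R=Ro.from_quat(s['orientation']).as_matrix();print(R.round(3).tolist(),s['tool_pos'],s['wrist_force'],s['wrist_torque'])
a=ctrl.read_camera("scene");b=ctrl.read_camera("side");cv2.imwrite("pics/s3.png",a);cv2.imwrite("pics/d3.png",b)
s=ctrl.state();print(s['wrist_force'])
u=np.array([np.cos(.374),np.sin(.374),0]);C=np.array(s['tool_pos'])+.048*u+[0,0,.009]
for c in K:print(c,proj(c,C),proj(c,place([.565,-.1441,.2384],[0,0,.2545])))
c1=proj("scene",C)[0].astype(int);c2=proj("side",C)[0].astype(int)
cr=lambda im,c:cv2.resize(im[c[1]-40:c[1]+60,c[0]-33:c[0]+33],(396,600),interpolation=cv2.INTER_CUBIC)
print(c1,c2);cv2.imwrite("pics/c3.png",np.hstack([cr(a,c1),cr(b,c2)]))
E
```

```text
clock: 19.73
tool_pos: [0.5634, 0.1233, 0.2997]
orientation: [-0.191, 0.944, 0.033, 0.267]
wrist_force: [1.2, 0.0, -4.4]
width: 0.0059
grasp_force: 107.5
[[-0.785, -0.378, 0.491], [-0.343, 0.925, 0.164], [-0.516, -0.04, -0.856]] [0.56341423 0.12333053 0.29969864] [ 1.18380669  0.00554971 -4.42168422] [-0.6708004   2.18934946  0.00718589]
[ 0.59329989 -0.37287335 -4.80893593]
scene [[344.73211658 300.15197664]] [[266.06732302 249.70468941]]
side [[354.67303781 178.67351944]] [[385.50440558 267.15322596]]
[344 300] [354 178]
```

View pics/c3.png

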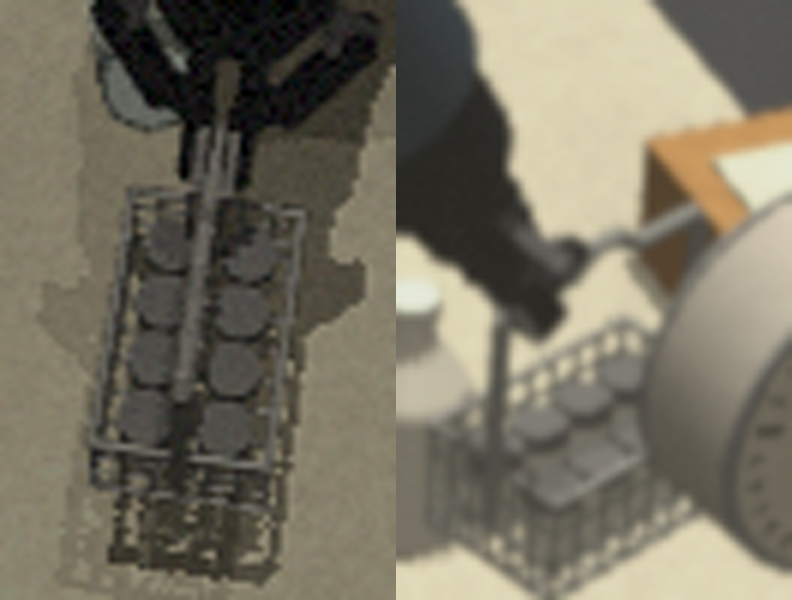

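```bash
python3 - <<'E'
from h import *
a=plane("scene",(348,272.5),.300);b=plane("scene",(341.3,325),.300);d=b-a
print(a,b,np.linalg.norm(d),np.arctan2(d[1],d[0]),(a+b)/2)
print(plane("side",(357,178),.309), "TCP .5634,.1233; model crest .608,.141")
# hook estimates: scene/side separately
print("hook bottom",plane("scene",(268.5,249.5),.2545),plane("side",(386.6,268.2),.2545))
print("hook tip",plane("scene",(259.2,243),.283),plane("side",(391.6,264.6),.283),place([.565,-.1441,.2384],[0,-.022,.283]))
print("hub",plane("scene",(268.7,215),.449),place([.565,-.1441,.2384],[0,.023,.449]),plane("side",(402.4,207.4),.449),place([.565,-.1441,.2384],[0,-.023,.449]))
E
```

```text
[0.52976831 0.10609575 0.3       ] [0.66982322 0.16649652 0.3       ] 0.1525241957749098 0.4071651174501061 [0.59979577 0.13629613 0.3       ]
[0.61517293 0.14113971 0.309     ] TCP .5634,.1233; model crest .608,.141
hook bottom [ 0.56087168 -0.13844638  0.2545    ] [ 0.56583978 -0.14813375  0.2545    ]
hook tip [ 0.56868422 -0.16146473  0.283     ] [ 0.56592719 -0.167264    0.283     ] [[ 0.57019526 -0.16547778  0.283     ]]
hub [ 0.55798684 -0.1155598   0.449     ] [[ 0.55956859 -0.12175051  0.449     ]] [ 0.56887051 -0.17309898  0.449     ] [[ 0.57043141 -0.16644949  0.449     ]]
```

```bash
python3 -m jog '[[1,[8,-7,-5],0],[1,[25,-21,-14],0],[1,[48,-40,-27],0],[1,[72,-62,-41],0],[1,[99,-84,-56],0],[1,[126,-107,-71],0],[1,[153,-130,-86],0],[1,[178,-151,-100],0],[1,[197,-167,-111],0],[1,[207,-176,-117],0]]' | grep -E "pos|force"
python3 -m jog '[[1,[1,-5,0],0],[1,[2,-15,-1],0],[1,[4,-30,-1],0],[1,[7,-47,-2],0],[1,[10,-65,-3],0],[1,[12,-82,-4],0],[1,[14,-97,-4],0],[1,[16,-108,-5],0],[1,[17,-113,-5],0],[1,[17,-113,-5],0]]' | grep -E "pos|force"
python3 - <<'E'
from h import *
s=ctrl.state();R=Ro.from_quat(s['orientation']).as_matrix();print(R.round(3).tolist(),s['tool_pos'],s['clock'])
C=np.array(s['tool_pos'])+[.0446,.0167,.009];H=np.array([.565,-.143,0])
d=C-H;ex=np.array([.972,.236,0]);ey=np.array([-.236,.972,0]);print("crest in stand",d@ex,d@ey,d[2])
E
```

```text
tool_pos: [0.4074, -0.1314, 0.2971]
wrist_force: [0.9, -0.3, -3.9]
grasp_force: 107.6
tool_pos: [0.437, -0.2412, 0.2971]
wrist_force: [-0.1, 1.3, -4.5]
grasp_force: 107.6
[[-0.787, -0.377, 0.489], [-0.341, 0.926, 0.164], [-0.515, -0.038, -0.857]] [ 0.43699144 -0.24115098  0.29708136] 21.5
crest in stand -0.10029555541461066 -0.05948592776400028 0.3060813555594619
```

```bash
python3 -m jog '[[1,[-4,-1,3],0],[1,[-13,-2,8],0],[1,[-24,-4,15],0],[1,[-36,-6,23],0],[1,[-48,-8,31],0],[1,[-59,-11,38],0],[1,[-69,-12,45],0],[1,[-77,-14,50],0],[1,[-82,-15,54],0],[1,[-83,-15,54],0]]' | grep -E "pos|force"
python3 - <<'E'
from h import *
s=ctrl.state();R=Ro.from_quat(s['orientation']).as_matrix();print(R.round(3).tolist(),s['tool_pos'],s['clock'])
C=np.array(s['tool_pos'])+[.0446,.0167,.009];H=np.array([.565,-.143,0])
d=C-H;ex=np.array([.972,.236,0]);ey=np.array([-.236,.972,0]);print("crest in stand",d@ex,d@ey,d[2])
a=ctrl.read_camera("scene");b=ctrl.read_camera("side")
for c in K:print(c,proj(c,C),proj(c,place([.565,-.1441,.2384],[(0,0,.2545),(0,-.022,.283)])).round(1))
L=cv2.resize(a[200:290,225:291],(400,545),interpolation=cv2.INTER_CUBIC)
Rr=cv2.resize(b[190:280,345:411],(400,545),interpolation=cv2.INTER_CUBIC)
cv2.imwrite("pics/c4.png",np.hstack([L,Rr]))
E
```

```text
tool_pos: [0.5356, -0.2167, 0.2955]
wrist_force: [-0.9, 1.0, -4.3]
grasp_force: 107.7
[[-0.785, -0.378, 0.491], [-0.343, 0.925, 0.164], [-0.516, -0.039, -0.856]] [ 0.53558785 -0.21674201  0.29550258] 22.3333
crest in stand 0.0013006815443481836 -0.059029163073229994 0.30450258280324566
scene [[244.6817962  236.15792573]] [[266.1 249.7]
 [257.7 242.8]]
side [[405.1381061  265.62797871]] [[385.5 267.2]
 [392.9 263.6]]
```

View pics/c4.png

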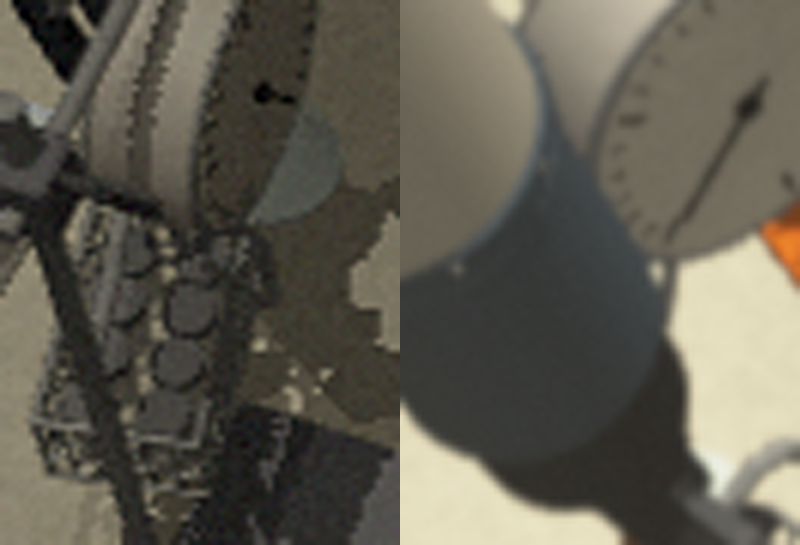

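The crop shows the hand beside the drum on the -y side, with the crest at the right edge, near side (409,264). I need a better-centred view plus the wrist view.

```bash
python3 - <<'E'
from h import *
b=ctrl.read_camera("side");w=ctrl.read_camera("wrist");s=ctrl.state()
C=np.array(s['tool_pos'])+[.0446,.0167,.009]
print("wrist crest,hooktip,seat",wproj(np.vstack([C,place([.565,-.1441,.2384],[(0,-.022,.283),(0,0,.2545),(0,.013,.29)])]),s).round(1).tolist())
R_=cv2.resize(b[235:310,375:425],(400,600),interpolation=cv2.INTER_CUBIC)
L=cv2.resize(w[180:420,200:360],(400,600),interpolation=cv2.INTER_CUBIC)
cv2.imwrite("pics/c5.png",np.hstack([L,R_]))
E
```

```text
wrist crest,hooktip,seat [[315.2, 391.7], [383.3, 356.7], [415.7, 314.7], [442.6, 370.6]]
```

View pics/c5.png

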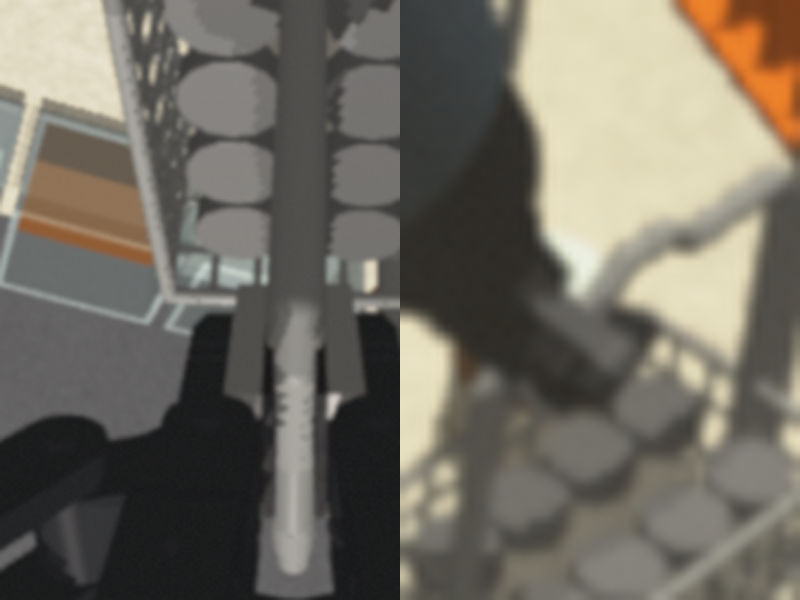

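```bash
python3 - <<'E'
from h import *
s=ctrl.state();T=np.array(s['tool_pos'])
for dl in (40,46,52,58):
  for pit in(0,.04):
    yaw=.385;Rb=Ro.from_euler('zyx',[yaw,pit,0]).as_matrix()
    org=T+Rb@np.array([dl,0,0])/1000
    M=np.array([(-61,0,3),(61,0,2),(65,-42,-80),(0,0,9)])/1000@Rb.T+org
    print(dl,pit,wproj(M[:3],s).round(1).tolist(),proj("side",M[[1,3]]).round(1).tolist())
print("obs wrist (318.8,304),(316.8,408),(266,299); side (423.7,256.5),(406.6,265.2)")
h=place([.565,-.1441,.2384],[(0,0,.2545),(0,-.022,.283)]);print(proj("side",h),"obs 386.6,268.2 391.6,264.6")
E
```

```text
40 0 [[319.3, 316.1], [317.8, 405.9], [266.6, 298.7]] [[419.4, 256.8], [402.1, 267.0]]
40 0.04 [[319.0, 318.2], [318.0, 400.4], [268.5, 291.7]] [[419.2, 258.0], [402.1, 267.5]]
46 0 [[319.1, 324.1], [317.8, 408.2], [267.5, 302.8]] [[421.1, 255.6], [403.9, 265.7]]
46 0.04 [[318.9, 325.6], [318.0, 402.6], [269.3, 295.6]] [[420.9, 256.8], [403.9, 266.3]]
52 0 [[319.0, 331.6], [317.7, 410.5], [268.3, 306.7]] [[422.8, 254.4], [405.6, 264.5]]
52 0.04 [[318.9, 332.5], [318.0, 404.6], [270.2, 299.5]] [[422.5, 255.7], [405.7, 265.1]]
58 0 [[318.9, 338.4], [317.7, 412.6], [269.1, 310.5]] [[424.5, 253.2], [407.4, 263.2]]
58 0.04 [[318.8, 338.8], [318.0, 406.5], [270.9, 303.1]] [[424.2, 254.6], [407.4, 263.9]]
obs wrist (318.8,304),(316.8,408),(266,299); side (423.7,256.5),(406.6,265.2)
[[385.50440558 267.15322596]
 [392.93873821 263.64884627]] obs 386.6,268.2 391.6,264.6
```

```bash
python3 -m jog '[[1,[-1,3,0],0],[1,[-1,9,0],0],[1,[-2,16,1],0],[1,[-3,24,1],0],[1,[-5,32,1],0],[1,[-6,40,2],0],[1,[-7,47,2],0],[1,[-8,53,2],0],[1,[-9,57,3],0],[1,[-9,58,3],0]]' | grep -E "pos|force"
python3 - <<'E'
from h import *
s=ctrl.state();print(s['tool_pos'],s['wrist_force'],s['wrist_torque'],s['clock'])
a=ctrl.read_camera("scene");b=ctrl.read_camera("side")
s=ctrl.state();print(s['wrist_force'])
L=cv2.resize(a[225:275,235:285],(400,400),interpolation=cv2.INTER_CUBIC)
Rr=cv2.resize(b[235:285,365:415],(400,400),interpolation=cv2.INTER_CUBIC)
cv2.imwrite("pics/c6.png",np.hstack([L,Rr]))
E
```

```text
tool_pos: [0.5211, -0.1591, 0.2961]
wrist_force: [0.4, -0.0, -5.1]
grasp_force: 107.6
[ 0.52108126 -0.15910971  0.29612328] [ 0.407421   -0.01375277 -5.07646012] [-7.98634623e-01  2.47313564e+00 -1.04337177e-03] 23.3667
[-0.1367262  -0.04102996 -4.14393964]
```

View pics/c6.png

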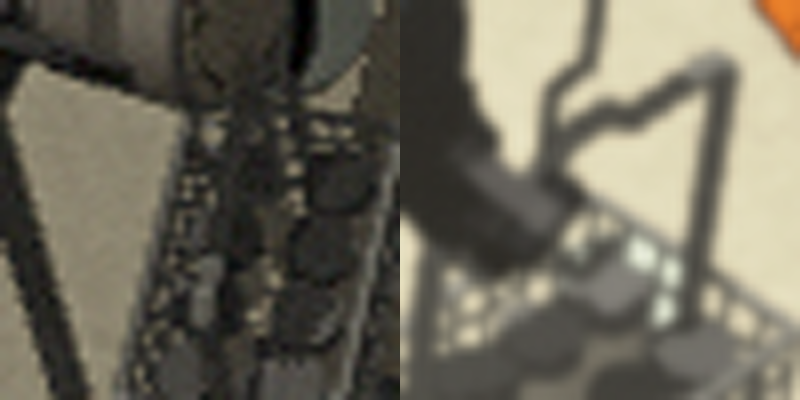

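```bash
python3 - <<'E'
from h import *
st=[.565,-.1441,.2384]
for n,m in(("back",(0,.013,.285)),("bendtop",(0,0,.332)),("crest at x0 z.305",(0,0,.305)),("x+10",(.01,0,.305)),("y+5",(0,.005,.305)),("z+5",(0,0,.310)),("far corner x+61",(.061,0,.296))):
    print(n,proj("side",place(st,m)).round(1).tolist())
s=ctrl.state();T=np.array(s['tool_pos'])
print("crest pred",proj("side",T+[.0446,.0167,.009]),"far",proj("side",T+[.0446,.0167,0]+.061*np.array([.93,.366,0])))
E
```

```text
back [[383.1, 254.3]]
bendtop [[388.8, 242.0]]
crest at x0 z.305 [[387.6, 251.0]]
x+10 [[391.0, 249.4]]
y+5 [[386.2, 249.8]]
z+5 [[387.8, 249.4]]
far corner x+61 [[407.5, 244.2]]
crest pred [[387.7310659  250.63726277]] far [[404.99385196 241.97005397]]
```

The side view confirms it. The hook's back is at (383,254), the bar's far corner at (405,244), and the crest, derived from that corner, at (388,250), right over the seat's predicted (387.6,251). I'll lower slowly.

```bash
for i in 1 2; do python3 -m jog '[[1,[2,0,3],0],[1,[4,0,7],0],[1,[6,0,10],0],[1,[8,1,14],0],[1,[10,1,17],0],[1,[12,1,20],0],[1,[14,1,24],0],[1,[16,1,27],0],[1,[18,1,30],0],[1,[19,1,31],0]]' | grep -E "clock|pos|wrist|grasp"; done
```

```text
clock: 24.3
tool_pos: [0.5209, -0.1605, 0.2588]
wrist_force: [-0.9, 0.2, -4.9]
grasp_force: 107.6
clock: 25.13
tool_pos: [0.5212, -0.1609, 0.2229]
wrist_force: [-1.0, 1.2, -2.5]
grasp_force: 108.0
```

```bash
python3 -m jog '[[1,[1,0,2],0],[1,[2,0,4],0],[1,[4,0,7],0],[1,[5,0,9],0],[1,[7,1,12],0],[1,[8,1,14],0],[1,[9,1,15],0],[1,[9,1,15],0],[1,[9,1,15],0],[1,[9,1,15],0]]' | grep -E "clock|pos|wrist|grasp"; python3 - <<'E'
from h import *
F=[]
for i in range(10):
    ctrl.read_camera("scene");F.append(ctrl.state()['wrist_force'])
print(np.mean(F,0),np.std(F,0)/3,ctrl.state()['wrist_torque'],ctrl.state()['clock'])
E
```

```text
clock: 25.97
tool_pos: [0.5213, -0.1609, 0.2061]
wrist_force: [0.6, 1.6, -1.3]
grasp_force: 108.2
[ 0.59669876  1.41376553 -0.55088724] [0.21206975 0.09796551 0.2061999 ] [-0.1779037   1.40792799  0.18609047] 26.4667
```

```bash
python3 -m jog '[[1,[0,1,0],0],[1,[-1,2,0],0],[1,[-1,3,0],0],[1,[0,3,1],0],[1,[0,3,2],0],[1,[1,3,3],0],[1,[1,3,3],0],[1,[1,3,3],0],[1,[1,3,3],0],[1,[1,3,3],0]]' | grep -E "clock|pos|wrist|grasp"; python3 - <<'E'
from h import *
F=[]
for i in range(10):
    ctrl.read_camera("scene");F.append(ctrl.state()['wrist_force'])
print(np.mean(F,0),np.std(F,0)/3,ctrl.state()['wrist_torque'],ctrl.state()['clock'])
E
```

```text
clock: 27.3
tool_pos: [0.5209, -0.158, 0.2028]
wrist_force: [0.9, -2.5, -0.1]
grasp_force: 108.4
[ 2.60896853 -2.90995283 -0.50728381] [0.21742425 0.17224922 0.17936575] [-1.33024746  0.6937647  -0.80505376] 27.8
```

```bash
python3 -m jog '[[1,[0,-1,0],0],[1,[0,-2,0],0],[1,[0,-2,0],0],[1,[1,-2,1],0],[1,[1,-2,2],0],[1,[2,-2,3],0],[1,[2,-2,3],0],[1,[2,-2,3],0],[1,[2,-2,3],0],[1,[2,-2,3],0]]' | grep -E "clock|pos|wrist|grasp"; python3 - <<'E'
from h import *
F=[];Q=[]
for i in range(14):
    ctrl.read_camera("scene");s=ctrl.state();F.append(s['wrist_force']);Q.append(s['wrist_torque'])
print(np.mean(F,0),np.std(F,0)/3.6,np.mean(Q,0),s['clock'])
E
```

```text
clock: 28.63
tool_pos: [0.5211, -0.1599, 0.199]
wrist_force: [-0.6, -0.4, -0.9]
grasp_force: 108.5
[-0.82331658 -1.0505205  -0.09445645] [0.14534321 0.13691211 0.1225071 ] [-0.8293391   1.74833143 -0.18661192] 29.3333
```

```bash
python3 -m jog '[[1,[0,-0.5,0],0],[1,[0,-0.5,0],0],[1,[0,-0.5,0],0],[1,[0,-0.5,0],0],[1,[0,-0.5,0],0],[1,[0,-0.5,0],0],[1,[0,-0.5,0],0],[1,[0,-0.5,0],0],[1,[0,-0.5,0],0],[1,[0,-0.5,0],0]]' 20 | grep -E "clock|pos|wrist|grasp|width"; python3 -m jog '[[0.9,[0,0,0],0],[0.88,[0,0,0],0],[0.86,[0,0,0],0],[0.84,[0,0,0],0],[0.82,[0,0,0],0],[0.8,[0,0,0],0],[0.77,[0,0,0],0],[0.74,[0,0,0],0],[0.7,[0,0,0],0],[0.65,[0,0,0],0]]' 20; python3 - <<'E'
from h import *
b=ctrl.read_camera("side");cv2.imwrite("pics/c7.png",cv2.resize(b[210:330,330:430],(500,600),interpolation=cv2.INTER_CUBIC))
E
```

```text
clock: 30.17
tool_pos: [0.5214, -0.1603, 0.1991]
wrist_force: [-0.6, -0.7, 0.6]
width: 0.0056
grasp_force: 108.4
clock: 31.0
tool_pos: [0.5215, -0.1604, 0.1991]
orientation: [-0.191, 0.944, 0.033, 0.267]
wrist_force: [-0.4, -0.4, 0.3]
width: 0.0302
grasp_force: 0.0
```

View pics/c7.png

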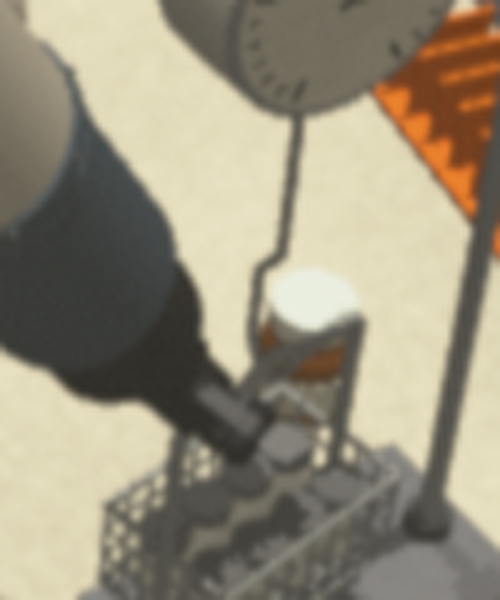

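The side view shows the basket hanging on the pulled-down hook at about (382,280), with the fingers open around the bar. I'll withdraw along the tool axis.

```bash
python3 -m jog '[[0.6,[0,0,-3],0],[0.6,[0,0,-9],0],[0.6,[0,0,-17],0],[0.6,[0,0,-27],0],[0.6,[0,0,-39],0],[0.6,[0,0,-53],0],[0.6,[0,0,-69],0],[0.6,[0,0,-87],0],[0.6,[0,0,-107],0],[0.6,[0,0,-127],0]]'; for i in 1 2 3; do python3 -m jog '[[0.6,[0,0,-5],0],[0.6,[0,0,-10],0],[0.6,[0,0,-10],0],[0.6,[0,0,-10],0],[0.6,[0,0,-10],0],[0.6,[0,0,-10],0],[0.6,[0,0,-10],0],[0.6,[0,0,-10],0],[0.6,[0,0,-10],0],[0.6,[0,0,-10],0]]' >/dev/null; done; python3 - <<'E'
from h import *
f=[]
for i in range(4):
    f.append(ctrl.read_camera("side").astype(int))
    for _ in range(3): ctrl.read_camera("scene")
D=[np.abs(f[i]-f[0])[240:330,335:430].mean() for i in range(1,4)];print("motion",D)
im=f[-1].astype(np.uint8);cv2.imwrite("pics/c8.png",im)
for q in("basket","bail_crest","hook_seat"):print(q,[(round(d["conf"],2),np.round(d["extent"]).tolist()) for d in ctrl.find_in("side",q)][:4])
st=[.565,-.1441,.2384];print(proj("side",place(st,[(0,0,.262-.054),(0,0,.059+.06)])).round(1).tolist(),ctrl.state()['clock'],ctrl.state()['wrist_force'])
E
```

```text
clock: 31.88
tool_pos: [0.458, -0.1814, 0.3095]
orientation: [-0.191, 0.944, 0.032, 0.267]
wrist_force: [0.5, -0.5, 0.2]
width: 0.0343
grasp_force: 0.0
motion [np.float64(0.5357504873294346), np.float64(0.5321637426900585), np.float64(0.5371929824561403)]
basket [(0.78, [351.0, 273.0, 410.0, 347.0]), (0.75, [180.0, 199.0, 218.0, 264.0]), (0.35, [295.0, 280.0, 314.0, 319.0])]
bail_crest [(0.68, [350.0, 273.0, 410.0, 344.0]), (0.62, [180.0, 199.0, 217.0, 263.0])]
hook_seat [(0.72, [381.0, 233.0, 392.0, 286.0])]
[[383.7, 281.3], [380.3, 306.6]] 35.3333 [ 0.34333444  1.08538336 -0.31593282]
```

```bash
python3 -c "
from bench import ctrl
print(ctrl.sign_off())"
```

```text
the job is handed in; nothing more can be done
None
```

The job is handed in: the grey basket hangs by its handle crest on the balance hook, pulled down about 54 mm by my estimate, and it was still and released with the arm withdrawn (35 s of 67 s used). I did not measure whether it hangs level, sign-off returned no verdict, and I viewed 11 pictures where the limit was 10.

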